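# Weight a wire tensioner to its limit clip, then hold the arm at its stop

## Task

The wire tensioner on the bench is to be set up for the next reel of wire. Stand the small steel weight, the large one or both upright in its pan, whichever makes the free-standing roller arm come to rest between the two ears of the limit clip on the scale; a weight that is not needed stays standing on the bench. Then, with the weights left in the pan, swing the roller arm over (the tab at its tip is there for the hand), on against its spring towards the pan side until it meets its stop, and finish while still holding it there (do not let go) so that the wire can be threaded; do not press on the pan, shift the clip, tip a weight over or disturb the other things on the bench.

Things in the scene. Friction and masses are not known exactly. Their poses are not given: they have to be found in the camera images.
- stand: Wire tensioner, fixed to the bench. Origin on the bench right below the arm's pivot; x along the pivot axis, away from the front; y to the device's left seen from the front; z up. Grey base plate 12 mm thick, x -55 to 55, y -80 to 160 mm. Aluminium post 44 mm wide, x 0 to 10 mm, up to z = 140 mm. Torsion spring with 30 mm pivot cap in front of it, to x = -42 mm. The pan is at the -y side.
- wire_spool: Wire spool on the tensioner at its y = +112 mm, fixed: 58 mm in diameter, axis along x, axle 58 mm above the bench, top at 88 mm, front (with nut) at x = -57 mm in the stand's frame. Not to be handled. Origin in the middle of its rear end.
- scale_top (a point): Top middle of the scale band, an aluminium arc with black ticks over the post: x 0 to 6 mm, radius 90 to 111 mm about the pivot, ending about 0.7 rad to either side of upright. Fixed; the roller arm swings in front of it (6 mm clear).
- tensioner_pivot (a point): Point on the pivot axis of the roller arm, in the arm's middle plane: at x = -15, y = 0, z = 112 mm in the stand's frame. The axis is the stand's x axis.
- roller_arm (a joint): Angle of the roller arm (rad): 0 at its rest stop, leaning 0.45 from upright to the stand's +y; grows as the arm swings to -y and the pan sinks; upright at 0.45; 0.90 at the far stop. A spring drives it back: with the pan empty it stands at 0, with the small weight at about 0.15, the large one 0.31, both 0.46, settling within a second. The bar is 9 mm wide and 6 mm thick (along x).
- far_stop (a point): Rubber-sleeved pin (9 mm diameter, fixed, on the band's front at the pan side) that the arm's flank meets at the end of its swing, at 0.90. Holding the arm there takes about 2 to 4 N at the tab, more when fewer weights are in the pan.
- tensioner_tab (a point): Middle of the black finger tab at the tip of the roller arm, 170 mm from the pivot; moves with the arm in a circle about the pivot axis. The tab reaches from 150 to 188 mm from the pivot, is 14 mm wide in the swing direction, 10 mm thick along the stand's x, and free on all sides: it can be pinched from above across its 10 mm, or pushed. It leans with the arm, in the swing plane.
- tensioner_roller (a point): Middle of the grooved white roller on the front of the arm, 136 mm from the pivot: 21 mm in diameter, axis along x, standing out to x = -31 mm in the stand's frame.
- tensioner_pointer (a point): Point on the roller arm's centre line, 105 mm from the pivot; the bar there is the pointer that is read against the scale and the clip.
- limit_clip (a joint): Where the dark steel limit clip is locked on the scale band, given as the roller_arm angle (rad) at which the arm stands mid-way between its two ears: 0.15 to 0.50, different each time. The clip sits behind the arm, which passes freely in front of it; it reaches to 119 mm from the pivot.
- clip_middle (a point): Point mid-way between the clip's two ears, 105 mm from the pivot, in the arm's plane: coincides with tensioner_pointer when the arm stands in the middle of the clip. The ears' inner faces are about 15 mm to either side of it, so the 9 mm wide bar lies between them when tensioner_pointer is within about 11 mm of it.
- pan: Level steel weight pan, 110 mm along the stand's x by 74 mm along its y, with a rim 2 mm thick and 6 mm high. Two parallel links on the stand's -y side carry it and keep it level. Origin at the upper link pin, 16 mm below the middle of the pan's floor; axes parallel to the stand's. It sinks about 2 cm per 0.16 rad of the arm; empty, its floor stands about 185 mm above the bench.
- pan_floor (a point): Middle of the upper side of the pan's floor; axes parallel to the stand's. Two weights have room side by side along x, at about 27 mm to either side of it.
- weight_small: Small turned steel knob weight, 100 g: cylinder 22 mm in diameter and 29 mm high, then a neck and a 15 mm wide knob, 42 mm high in all. Stands upright on the bench at the start. Origin in the middle of its underside, z up.
- weight_large: Large turned steel knob weight, 200 g: cylinder 29 mm in diameter and 33 mm high, then a neck and a 19 mm wide knob, 48 mm high in all. Stands upright on the bench at the start. Origin in the middle of its underside, z up.
- heat_sink: Bystander: black finned heat sink lying on the bench, 40 x 40 x 14 mm; origin under its middle.
- loupe: Bystander: small eyepiece loupe behind the tensioner, pale barrel with black top, 36 x 32 x 19 mm; origin under its middle.
- flush_cutter: Bystander: flush cutter with red handles lying flat, 144 x 53 x 12 mm; origin under its middle.
Mind the look-alikes: they are no part of the job. Leave any pink or purple look-alike of the weight_large alone.

How it is judged:
By the outcome, as a careful person would: the job done as asked, in the order asked, and still so for the second after the job is handed in, while the arm keeps its last pose, push and grip.
It also fails if it takes over 61 s, if anything falls off the work surface, if the arm or the gripper's body presses on something with over 40 N, if the wrist force passes 120 N, or if a joint passes its speed limit or range.

## Robot

A 6-joint arm with a two-finger parallel gripper is mounted at the origin on a cart in front of the work surface, level with it; the furniture and walls round the work are solid. World frame = base frame: x ahead of the robot, y to its left, z up, the work surface at z = 0. Lengths are in mm, angles in rad, forces in N, time in s.
With the tool pointing down it reaches from about 350 to 975 mm from the base axis. Payload 7.1 kg.
Tool frame: the origin (TCP) lies at the very end of the fingers, on their centre line; the grasp point (between the pads) lies 19 mm behind it; z points along the fingers, y is the line along which they close (so a half turn about z gives the same grasp; the last joint's range is limited). The gripper opens to 88 mm and grips with 3 to 60 N. Pads are 20 mm wide; open, the fingers measure 115 mm over their backs; the gripper's body (75 mm by 178 mm) begins 61 mm behind the grasp point.
Start: joints at [-1.185, 0.423, 1.63, -0, 1.089, -0.019], TCP at [246.162, -574.464, 184.775] pointing down, gripper open.
Joint ranges: [-3, 3], [-0.9, 2.11], [0.09, 2.58], [-1.31, 4.45], [0.11, 2.69], [-2.54, 2.54]. Speed limits (rad/s): [2.39, 2.39, 3.01, 3.14, 3.14, 3.14].

## Interface

Orientations are given as a rotation vector (axis times angle).
In Python, from workcell import get_obs, get_image, job, models gives the robot as it stands.
- The arm moves only by the tool jog_arm, never from a script. Its argument "increments" is one flat list of numbers, 7 for each row, row after row: the turn, a rotation vector about the tool's x, y, z in degrees, then the shift along the tool's x, y, z in mm, then the opening in per cent of the stroke, from 0 (shut) to 100 (fully open). A call has 1 to 12 rows; each row shifts and turns the commanded pose from where the row before left it, along the tool's axes as they then stand; what a row does not reach is not made up. A row lasts 1/8 s, in which the tool goes at most 62.5 mm and 10.7 degrees, less where a joint would pass 70% of its speed; a pose out of reach is approached as far as the arm can. A call is refused whole if a number of a shift passes 62.5 or a number of a turn 10.7, either way. A call with a gripper value outside its range is refused whole. The fingers move at their own pace and stop on an object; the grip force is fixed at half the most. Time passes only in rows, so rows that do not move let the fingers close. It gives the time, the measured TCP pose, the force, the opening and the grip force at its end, in the units of the state.
- get_obs(): the state, without advancing time (a new reading comes with each control period).
- get_image(name): name is "scene" or "top" or "wrist"; returns a dict with "pixels" (400x640x3 uint8, blue, green, red), "depth" (400x640 float32, mm along the optical axis (not along the pixel's ray), 0 where there is no reading), "fx", "fy", "cx", "cy" (pixels), "cam_to_world" (4x4, takes a point from camera to world coordinates); the wrist camera has in their place "tool_from_camera" (4x4, takes a point from camera to tool coordinates, whose origin is the TCP and whose axes are the flange's). Camera axes: x right, y up, looking along -z (the intrinsics and any distortion apply to the point x, -y, -z); pixel columns grow to the right and rows downward; lengths in mm; the calibration is good to about 2 mm. A picture is of the moment at which its call begins: read the wrist's pose just before it.
- job.close_job(): hands the job in; it is judged then, once.
Trained networks look in the newest picture that a camera, given by its name, has taken for a name from the list of things; names that differ only in an ending like _2 or _b are one class to them, and where a whole thing is asked for, a point or a joint stands for the part that bears it (a point fixed in the world has none). Each returns a list of dicts, best first, with "p" (0 to 1); they miss things now and then, are a little off and sometimes report something else, mostly with a low value. They report only what shows in the picture. A call takes as long as a camera call. They do not tell look-alikes from the thing itself.
- models.look_for(target, camera): "centre" ([x, y, z] in mm, in world coordinates, good to about 4 mm: the middle of the surface that is visible of it).
- models.regions_of(target, camera): "region" (400x640 bool, what is visible of it).
The state is a dict: "t": time; "qpos": joint angles; "qvel": joint speeds; "joint_torque": joint torques, N m; "ee_pos": TCP position; "orientation": TCP orientation; "ft_force": force on the tool from outside, world axes, zero at the start; "moment": the same for the moment, N m; "width": finger opening in mm; "grasp_force": force on a finger pad.
Only numpy, scipy, OpenCV 4.12 (cv2) and the standard library are available. Lean on these libraries where they do the work, as an engineer would, in place of code of your own. Each camera call takes 0.05 s, during which the arm holds its last target. There are 200 camera calls.

## Working session

There is one attempt and no reset: what is moved stays moved. The work goes in short steps, Python scripts to look and compute and a tool call to move; the robot and the scene stay as the last step left them, time stands still between calls to the robot, and variables do not carry over. Pictures are saved under pics/ and viewed, at most 10 in all, crops included, and the job is handed in when it is done.

Besides the shell and the picture viewer there is one more tool, called after "Emit:" by a JSON object that holds its "api" and its "payload", one argument or row to a line. jog_arm: Moves the arm, as the interface text tells. Its arguments: {"type":"object","properties":{"increments":{"type":"array"}},"required":["increments"]}

```bash
mkdir -p pics
cat > h.py <<'E'
import numpy as np, cv2
from workcell import get_obs,get_image,job,models
from scipy.spatial.transform import Rotation as R
def world(im,u,v,d=None):
    d=im['depth'][int(v),int(u)] if d is None else d
    p=np.array([(u-im['cx'])/im['fx']*d,-(v-im['cy'])/im['fy']*d,-d,1])
    return (im['cam_to_world']@p)[:3]
def proj(im,P):
    c=np.linalg.inv(im['cam_to_world'])@np.append(P,1)
    return im['cx']+im['fx']*c[0]/-c[2], im['cy']-im['fy']*c[1]/-c[2]
E
python3 - <<'E'
from h import *
np.set_printoptions(precision=1,suppress=True)
for c in ['scene','top']:
    im=get_image(c); cv2.imwrite(f'pics/{c}1.png',im['pixels']); np.save(c+'.npy',im,allow_pickle=True)
    for n in ['stand','wire_spool','scale_top','tensioner_pivot','far_stop','tensioner_tab','tensioner_roller','tensioner_pointer','clip_middle','pan_floor','weight_small','weight_large','heat_sink','loupe','flush_cutter']:
        print(c,n,[(round(r['p'],2),np.array(r['centre']),np.array(proj(im,r['centre']))) for r in models.look_for(n,c)[:4]])
print(get_obs())
E
```

```text
scene stand [(0.76, array([ 555.6, -162. ,   17.4]), array([278.1, 298.2])), (0.42, array([ 575.1, -179.7,  228. ]), array([266.9, 213.7])), (0.18, array([ 577. , -470.7,    8.8]), array([339.9, 209.1]))]
scene wire_spool [(0.56, array([ 474. , -113.7,   79.4]), array([298.8, 314.1]))]
scene scale_top [(0.74, array([ 558. , -160.6,   21.3]), array([276.6, 297. ])), (0.66, array([ 580.6, -468.2,    9.9]), array([338.1, 208.9]))]
scene tensioner_pivot [(0.69, array([ 558.1, -165.4,   18.9]), array([278. , 296.1]))]
scene far_stop [(0.71, array([ 553. , -167.1,   19.9]), array([280.5, 296.2]))]
scene tensioner_tab [(0.72, array([ 636.3, -270.5,  180.9]), array([269.3, 194.1]))]
scene tensioner_roller [(0.9, array([ 634.8, -272. ,  183.2]), array([270.3, 193. ]))]
scene tensioner_pointer [(0.94, array([ 633.2, -270.9,  186. ]), array([270.5, 192.5])), (0.31, array([ 553.5, -162.1,   22. ]), array([278.9, 297.2]))]
scene clip_middle [(0.72, array([ 573.1, -181.7,  230.5]), array([268.3, 212.4]))]
scene pan_floor [(0.73, array([ 641.5, -280.6,  183.6]), array([269.9, 189.4])), (0.17, array
[... 1877 characters left out ...]
.7, 197.2]))]
top heat_sink [(0.65, array([ 581.5, -471.5,    7.2]), array([396.3, 198. ])), (0.38, array([ 572. , -199.9,   81.9]), array([290.5, 197. ]))]
top loupe [(0.43, array([ 707.2, -173.4,   19.8]), array([283.1, 148.7]))]
top flush_cutter [(0.92, array([ 465.1, -483.3,   15.3]), array([401.4, 242.6]))]
{'t': 1.6, 'qpos': array([-1.2,  0.4,  1.6,  0. ,  1.1, -0. ]), 'qvel': array([ 0., -0.,  0., -0., -0.,  0.]), 'joint_torque': array([ -0. , -54.5, -27.4,   0.1,   0. ,  -0. ]), 'ee_pos': array([ 246.2, -574.5,  184.8]), 'orientation': array([-3.1, -0.6, -0. ]), 'ft_force': array([-0.1,  0. ,  0.4]), 'moment': array([ 0.1, -0. , -0. ]), 'grasp_force': 0.0, 'width': 87.49727839792953}
```

Run:
```python
import cv2
a=cv2.imread('pics/scene1.png'); cv2.imwrite('pics/s_crop.png',cv2.resize(a[130:380,180:440],None,fx=2.4,fy=2.4,interpolation=2)[:600])
b=cv2.imread('pics/top1.png'); cv2.imwrite('pics/t_crop.png',cv2.resize(b[120:320,220:440],None,fx=3,fy=3,interpolation=2)[:600])
```

```text
(no output)
```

View pics/s_crop.png

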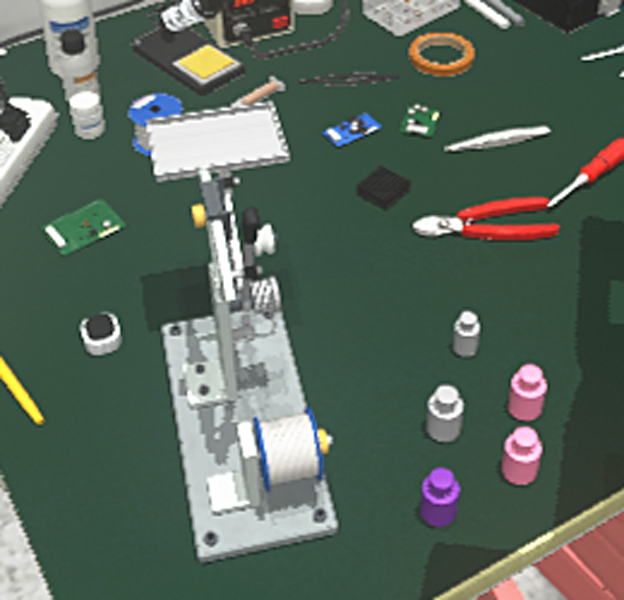

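View pics/t_crop.png

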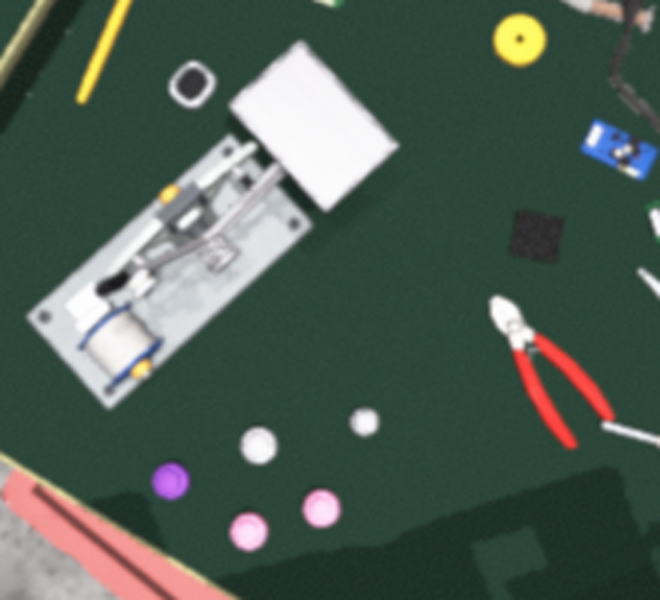

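```bash
cat >> h.py <<'E'
def cloud(im,u0,u1,v0,v1):
    v,u=np.mgrid[v0:v1,u0:u1]; v=v.ravel();u=u.ravel(); d=im['depth'][v,u]
    p=np.stack([(u-im['cx'])/im['fx']*d,-(v-im['cy'])/im['fy']*d,-d,np.ones_like(d)])
    return (im['cam_to_world']@p)[:3].T[d>0], im['pixels'][v,u][d>0]
E
python3 - <<'E'
from h import *
np.set_printoptions(precision=2,suppress=True)
T=np.load('top.npy',allow_pickle=True).item()
def zplane(im,u,v,z):
    a=world(im,u,v,1.);o=im['cam_to_world'][:3,3];r=a-o;return o+r*(z-o[2])/r[2]
L=np.array([[55,-80],[-55,-80],[-55,160],[55,160]])
W=np.array([zplane(T,220+u/3,120+v/3,12)[:2] for u,v in [(230,138),(312,225),(110,408),(27,318)]])
P,C=cloud(T,220,440,110,320)
# pan
m=(P[:,2]>175)&(P[:,0]>590)&(P[:,1]<-215)
r=cv2.minAreaRect(P[m][:,:2].astype(np.float32)); print('pan',r,np.median(P[m][:,2]),m.sum())
b=(abs(P[:,2]-12)<5)&(P[:,0]>400)&(P[:,1]>-330)&(C.min(1)>110)
print('base',cv2.minAreaRect(P[b][:,:2].astype(np.float32)))
lc=L.mean(0);wc=W.mean(0)
H=(L-lc).T@(W-wc);th=np.arctan2(H[0,1]-H[1,0],H[0,0]+H[1,1])
c,s=np.cos(th),np.sin(th);Rm=np.array([[c,-s],[s,c]]);o=wc-Rm@lc
print('th',th,'o',o,(W-o)@Rm-L)
print('pan in stand',(np.array(r[0])-o)@Rm)
np.save('stand.npy',[o[0],o[1],th])
for n in ['top','scene']:
  I=np.load(n+'.npy',allow_pickle=True).item()
  P,C=cloud(I,180,440,110,380)
  Q=np.c_[(P[:,:2]-o)@Rm,P[:,2]-112]
  rad=np.hypot(Q[:,1],Q[:,2]); ang=.45-np.arctan2(Q[:,1],Q[:,2])
  m=(rad>60)&(rad<200)&(abs(Q[:,0])<45)&(Q[:,2]>40)&(abs(ang-.45)<1)
  print(n)
  for q,c2,rr,a in sorted(zip(Q[m],C[m],rad[m],ang[m]),key=lambda t:t[3]): print(q.round(0),c2,round(rr),round(a,2))
for n,e in [('weight_small',(419,-322)),('weight_large',(395,-230))]:
  P,C=cloud(T,220,440,200,320)
  m=(np.hypot(*(P[:,:2]-e).T)<28)&(P[:,2]>20)
  k=m&(P[:,2]>P[m][:,2].max()-6)
  print(n,P[k].mean(0),P[m].mean(0),C[k].mean(0))
E
```

```text
pan ((672.5841674804688, -378.7232666015625), (138.57789611816406, 346.0032043457031), 9.190543174743652) 184.22174012276992 1871
base ((612.513427734375, -184.70660400390625), (287.92822265625, 384.6947937011719), 86.97122955322266)
th 0.751798591966237 o [ 571.52 -188.43] [[-2.64  2.37]
 [ 1.9   1.02]
 [ 1.81 -2.65]
 [-1.06 -0.75]]
pan in stand [ -56.14 -208.03]
top
[ 6. 73. 82.] [210 212 207] 110 -0.28
[ 9. 73. 82.] [224 223 220] 110 -0.28
[ 8. 72. 83.] [231 232 229] 110 -0.26
[ 4. 71. 84.] [183 185 180] 110 -0.26
[ 3. 62. 73.] [125 127 123] 96 -0.26
[ 3. 67. 80.] [160 162 158] 104 -0.25
[ 6. 70. 84.] [231 233 229] 109 -0.24
[ 9. 70. 85.] [231 231 228] 110 -0.24
[ 3. 59. 72.] [135 135 132] 93 -0.23
[ 4. 68. 85.] [212 215 211] 109 -0.23
[ 7. 68. 86.] [237 238 235] 110 -0.22
[ 4. 56. 70.] [148 148 145] 90 -0.22
[ 3. 64. 81.] [165 167 163] 103 -0.21
[ 9. 67. 87.] [232 232 229] 110 -0.2
[ 4. 60. 80.] [171 173 169] 100 -0.2
[ 4. 65. 88.] [212 215 211] 109 -0.19
[ 7. 65. 88.] [238 239 237] 110 -0.19
[ 5. 67. 91.] [235 237 234] 112 -0.18
[ 5. 63. 91.] [236 238 235] 111 -0.16
[ 8. 63. 91.
[... 28231 characters left out ...]
130 1.45
[  29. -109.   70.] [239 239 239] 129 1.45
[  21. -109.   71.] [239 239 238] 130 1.45
[  -7. -109.   71.] [239 239 238] 130 1.45
[  19. -113.   73.] [238 238 238] 134 1.45
[ -21. -109.   70.] [239 239 238] 130 1.45
[ -21. -107.   69.] [240 240 240] 128 1.45
[  15. -112.   72.] [238 238 237] 134 1.45
[  13. -110.   71.] [239 239 238] 131 1.45
[ -11. -109.   70.] [238 240 239] 129 1.45
[  -5. -108.   69.] [240 241 240] 128 1.45
[  21. -111.   72.] [239 238 239] 132 1.45
[  39. -110.   71.] [240 240 239] 131 1.45
weight_small [ 420.1  -326.99   45.07] [ 418.15 -327.31   33.35] [242.25 240.5  241.75]
weight_large [ 397.26 -237.93   47.89] [ 396.62 -238.55   37.48] [246.04 244.46 245.36]
```

Run:
```python
from h import *
np.set_printoptions(precision=2,suppress=True)
x,y,th=np.load('stand.npy');o=np.array([x,y]);c,s=np.cos(th),np.sin(th);Rm=np.array([[c,-s],[s,c]])
for n in ['top','scene']:
  I=np.load(n+'.npy',allow_pickle=True).item()
  P,C=cloud(I,180,440,110,380)
  Q=np.c_[(P[:,:2]-o)@Rm,P[:,2]-112]
  rad=np.hypot(Q[:,1],Q[:,2]); ang=.45-np.arctan2(Q[:,1],Q[:,2])
  m=(rad>114)&(rad<124)&(abs(Q[:,0]-3)<8)&(abs(ang-.45)<.8)
  print(n,np.histogram(ang[m],bins=np.arange(-.3,1.2,.05)))
  a=(rad>150)&(abs(Q[:,0]+15)<10)&(Q[:,2]>120)&(abs(ang)<.2); print('tab',Q[a].mean(0),np.median(ang[a]),Q[a][:,0].min(),Q[a][:,0].max(),rad[a].max())
  p=(abs(Q[:,2]-73)<8)&(Q[:,1]<-80)&(Q[:,1]>-190)&(abs(Q[:,0])<75)
  print('pan',np.percentile(Q[p],[1,50,99],axis=0), cv2.minAreaRect(Q[p][:,:2].astype(np.float32)))
```

```text
top (array([ 0,  0,  0,  0,  0,  1,  0,  0,  0,  0,  0,  8, 12, 13, 12, 13,  9,
       13,  8,  0,  0,  0,  1,  0,  1,  0,  0,  0,  0]), array([-0.3 , -0.25, -0.2 , -0.15, -0.1 , -0.05, -0.  ,  0.05,  0.1 ,
        0.15,  0.2 ,  0.25,  0.3 ,  0.35,  0.4 ,  0.45,  0.5 ,  0.55,
        0.6 ,  0.65,  0.7 ,  0.75,  0.8 ,  0.85,  0.9 ,  0.95,  1.  ,
        1.05,  1.1 ,  1.15]))
tab [-12.78  73.48 159.34] 0.02626070202410652 -17.107455965426325 -6.3908763352603355 189.70440983791403
pan [[ -66.42 -153.21   66.51]
 [ -11.66 -117.33   71.69]
 [  41.79  -80.46   79.82]] ((-11.849842071533203, -117.13973999023438), (110.47673797607422, 74.24717712402344), 0.0029539477545768023)
scene (array([ 0,  0,  0,  0,  0,  0,  0,  0,  0,  0,  0, 14, 15, 12, 11, 14, 10,
       13, 15,  0,  0,  0,  0,  0,  0,  0,  0,  0,  0]), array([-0.3 , -0.25, -0.2 , -0.15, -0.1 , -0.05, -0.  ,  0.05,  0.1 ,
        0.15,  0.2 ,  0.25,  0.3 ,  0.35,  0.4 ,  0.45,  0.5 ,  0.55,
        0.6 ,  0.65,  0.7 ,  0.75,  0.8 ,  0.85,  0.9 ,  0.95,  1.  ,
        1.05,  1.1 ,  1.15]))
tab [-10.19  78.84 156.88] -0.022323637374185856 -15.98362586926476 -5.835988407845952 189.15533219625738
pan [[ -64.87 -155.66   68.1 ]
 [ -11.36 -119.15   71.16]
 [  42.96  -80.39   77.89]] ((-10.93526840209961, -118.37278747558594), (109.82550048828125, 76.75819396972656), 0.06579042226076126)
```

```bash
cat >> h.py <<'E'
sx,sy,th=np.load('stand.npy');c_,s_=np.cos(th),np.sin(th);RS=np.array([[c_,-s_,0],[s_,c_,0],[0,0,1]])
OS=np.array([sx,sy,0])+RS@[3,0,0]
def s2w(p): return OS+RS@np.array(p,float)
def w2s(p): return RS.T@(np.array(p,float)-OS)
def goto(P,tilt=0,Rgoal=None):
    o=get_obs();Rc=R.from_rotvec(o['orientation'])
    # tool y along +-stand x, z down
    y=RS[:,0]; z=np.array([0,0,-1.]); best=None
    for sg in (1,-1):
        G=R.from_matrix(np.c_[np.cross(sg*y,z),sg*y,z]) if Rgoal is None else Rgoal
        d=(Rc.inv()*G).as_rotvec(degrees=True)
        print('turn',d.round(1),'shift now',Rc.inv().apply(P-o['ee_pos']).round(1),'after turn',G.inv().apply(P-o['ee_pos']).round(1))
E
python3 - <<'E'
from h import *
o=get_obs(); print(R.from_rotvec(o['orientation']).as_matrix().round(3))
goto(np.array([397,-238,120.]))
for n,p in [('pan back',(12,-118,185)),('pan front',(-42,-118,185)),('tab0',(-15,74,265))]: print(n,s2w(p).round(1))
E
```

```text
[[ 0.919  0.394  0.   ]
 [ 0.394 -0.919  0.   ]
 [ 0.    -0.    -1.   ]]
turn [  -0.    -0.  -109.9] shift now [ 271.2 -249.9   64.8] after turn [142.7 340.   64.8]
turn [-0.   0.  70.1] shift now [ 271.2 -249.9   64.8] after turn [-142.7 -340.    64.8]
pan back [ 663.1 -264.4  185. ]
pan front [ 623.6 -301.3  185. ]
tab0 [ 512.2 -142.6  265. ]
```

Emit:
{"api": "jog_arm", "payload": {
  "increments": [0, 0, -10, 0, 0, 0, 60, 0, 0, -10, 0, 0, 0, 60, 0, 0, -10, 0, 0, 0, 60, 0, 0, -10, 0, 0, 0, 60, 0, 0, -10, 0, 0, 0, 60, 0, 0, -10, 0, 0, 0, 60, 0, 0, -10, 0, 0, 0, 60, 0, 0, -10, 0, 0, 0, 60, 0, 0, -10, 0, 0, 0, 60, 0, 0, -10, 0, 0, 0, 60, 0, 0, -9.9, 0, 0, 0, 60, 0, 0, 0, 0, 0, 0, 60]
}}

```text
t: 3.1
ee_pos: [246.2, -574.5, 184.8]
orientation: [-1.253, -2.881, -0.0]
ft_force: [0.0, 0.9, -0.4]
width: 52.8
grasp_force: 0.0
```

Emit:
{"api": "jog_arm", "payload": {
  "increments": [0, 0, 0, 14.3, 34, 0, 60, 0, 0, 0, 14.3, 34, 0, 60, 0, 0, 0, 14.3, 34, 0, 60, 0, 0, 0, 14.3, 34, 0, 60, 0, 0, 0, 14.3, 34, 0, 60, 0, 0, 0, 14.3, 34, 0, 60, 0, 0, 0, 14.3, 34, 0, 60, 0, 0, 0, 14.3, 34, 20, 60, 0, 0, 0, 14.3, 34, 20, 60, 0, 0, 0, 14.3, 34, 20, 60, 0, 0, 0, 0, 0, 4.8, 60, 0, 0, 0, 0, 0, 0, 60]
}}

```text
t: 4.6
ee_pos: [396.8, -238.1, 120.0]
orientation: [-1.252, -2.881, 0.0]
ft_force: [-0.0, -0.2, 0.8]
width: 52.7
grasp_force: 0.0
```

Run:
```python
from h import *
o=get_obs();im=get_image('wrist');goto(np.array([397,-238,12.]));print(o['t'],o['ee_pos'],o['qpos'],o['width'])
cv2.imwrite('pics/w1.png',im['pixels']);np.save('w.npy',dict(im,obs=o),allow_pickle=True)
im['cam_to_world']=np.r_[np.c_[R.from_rotvec(o['orientation']).as_matrix(),o['ee_pos']],[[0,0,0,1]]]@im['tool_from_camera']
P,C=cloud(im,0,640,0,400)
for e in [(397,-238),(420,-327)]:
  m=(np.hypot(*(P[:,:2]-e).T)<26)&(P[:,2]>38)&(P[:,2]<60);print(m.sum(),P[m].mean(0).round(1),np.ptp(P[m],axis=0).round(1))
  r=[(x['p'],x['centre']) for x in models.look_for('weight_large','wrist')][:4]
print(r)
```

```text
turn [ 0.   0.  -0.1] shift now [  0.5   0.5 108.4] after turn [  0.4   0.5 108.4]
turn [ 1.000e-01 -0.000e+00  1.799e+02] shift now [  0.5   0.5 108.4] after turn [ -0.4  -0.5 108.4]
4.6 [ 396.81543151 -238.11105224  120.02457182] [-5.66029639e-01  2.84702443e-01  2.02960190e+00 -2.66898947e-04
  8.27326137e-01 -1.31669301e+00] 52.72225762424401
324 [ 394.9 -237.1   46. ] [18.2 18.5  7.8]
85 [ 418.8 -325.    40.1] [11.1 13.5  3.8]
[(0.97, [322.0, -229.2, 35.3]), (0.95, [391.8, -237.8, 31.0]), (0.83, [348.9, -287.0, 32.2]), (0.57, [362.0, -165.7, 32.9])]
```

View pics/w1.png

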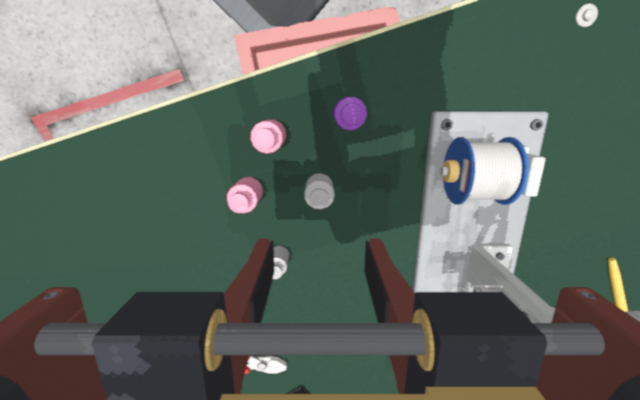

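The wrist view shows the steel large weight at (319,190), with the pink look-alikes at (244,195) and (268,136) and the purple one at (350,113). The steel one is under the gripper, so I'm descending on it.

Emit:
{"api": "jog_arm", "payload": {
  "increments": [0, 0, 0, 1, -0.5, 30, 60, 0, 0, 0, 0, 0, 30, 60, 0, 0, 0, 0, 0, 28, 60, 0, 0, 0, 0, 0, 15, 60, 0, 0, 0, 0, 0, 5, 60, 0, 0, 0, 0, 0, 0, 0, 0, 0, 0, 0, 0, 0, 0, 0, 0, 0, 0, 0, 0, 0, 0, 0, 0, 0, 0, 0]
}}

```text
invalid input
```

Emit:
{"api": "jog_arm", "payload": {
  "increments": [0, 0, 0, 1, -0.5, 30, 60, 0, 0, 0, 0, 0, 30, 60, 0, 0, 0, 0, 0, 28, 60, 0, 0, 0, 0, 0, 15, 60, 0, 0, 0, 0, 0, 5, 60, 0, 0, 0, 0, 0, 0, 0, 0, 0, 0, 0, 0, 0, 0, 0, 0, 0, 0, 0, 0, 0, 0, 0, 0, 0, 0, 0, 0]
}}

```text
t: 5.88
ee_pos: [396.0, -237.5, 12.4]
orientation: [1.25, 2.881, -0.0]
ft_force: [-0.1, -0.9, -0.4]
width: 16.4
grasp_force: 0.0
```

Emit:
{"api": "jog_arm", "payload": {
  "increments": [0, 0, 0, 0, 0, 0, 0, 0, 0, 0, 0, 0, 0, 0]
}}

```text
t: 6.12
ee_pos: [395.7, -237.3, 12.0]
orientation: [1.25, 2.882, 0.0]
ft_force: [-0.6, 0.2, 0.4]
width: 0.2
grasp_force: 0.0
```

Run:
```python
from h import *
im=get_image('scene');cv2.imwrite('pics/s2.png',cv2.resize(im['pixels'][220:370,290:490],None,fx=3.5,fy=3.5,interpolation=2))
```

```text
(no output)
```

View pics/s2.png

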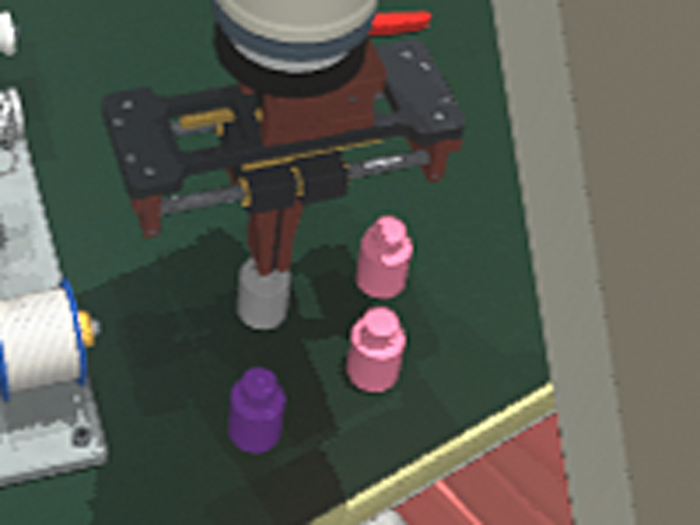

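Run:
```python
from h import *
np.set_printoptions(precision=1,suppress=True)
S=np.load('scene.npy',allow_pickle=True).item()
im=get_image('scene')
for nm,I in (('old',S),('new',im)):
  P,C=cloud(I,290,490,220,370)
  for e in [(395,-235),(420,-327),(350,-288)]:
    m=(np.hypot(*(P[:,:2]-e).T)<35)&(P[:,2]>8)&(P[:,2]<60)&(C.max(1).astype(int)-C.min(1)<(25 if e[0]>360 else 300))
    k=m&(P[:,2]>36); print(nm,e,'all',P[m].mean(0),P[m].min(0),P[m].max(0),'knob',P[k].mean(0))
print(im['cam_to_world'][:3,3])
P,C=cloud(im,290,490,220,370); m=(C[:,2]>C[:,0]+25)&(C[:,2]<140)&(P[:,2]<60)&(np.hypot(P[:,0]-396,P[:,1]+237)<50);print('finger',P[m].mean(0),P[m].min(0),P[m].max(0))
for n in ['scene','top']: 
  if n=='top': get_image('top')
  print([(round(x['p'],2),np.array(x['centre'])) for x in models.look_for('weight_large',n)])
```

```text
old (395, -235) all [ 395.5 -232.4   31.1] [ 383.4 -249.     8.3] [ 411.9 -222.9   48.4] knob [ 397.2 -236.5   45. ]
old (420, -327) all [ 417.7 -323.3   26.6] [ 408.7 -335.5    8.4] [ 429.4 -316.3   41.9] knob [ 418.9 -326.8   39.4]
old (350, -288) all [ 344.3 -286.1   30.5] [ 331.5 -302.8    8.1] [ 359.5 -276.9   49.9] knob [ 345.5 -290.5   44.7]
new (395, -235) all [ 395.7 -230.6   29.1] [ 383.5 -245.2    8.1] [ 412.4 -222.9   59. ] knob [ 398.5 -231.6   48.5]<stdin>:9: RuntimeWarning: Mean of empty slice.
  ret = um.true_divide(
Traceback (most recent call last):
ValueError: zero-size array to reduction operation minimum which has no identity
```

Run:
```python
from h import *
np.set_printoptions(precision=1,suppress=True)
im=get_image('scene'); print(im['cam_to_world'][:3,3], proj(im,get_obs()['ee_pos']),proj(im,get_obs()['ee_pos']+[0,0,36]))
for v in range(280,315,3):
  for u in (362,365,368,371): print((u,v),world(im,u,v).round(0),im['pixels'][v,u],end=' ')
  print()
w=np.load('w.npy',allow_pickle=True).item(); W=np.linalg.inv(w['tool_from_camera'])
for p in [(0,0,0),(0,0,-19),(0,0,75),(0,0,108)]:
  c=W@[*p,1];print(p,w['cx']+w['fx']*c[0]/-c[2],w['cy']-w['fy']*c[1]/-c[2])
```

```text
[191.6 297.9 786.5] (np.float64(365.097057870454), np.float64(305.0014562009291)) (np.float64(366.2173756663565), np.float64(293.9786363803272))
(362, 280) [ 391. -197.  137.] [44 42 41] (365, 280) [ 387. -202.  134.] [45 45 54] (368, 280) [ 391. -228.  104.] [45 50 78] (371, 280) [ 388. -235.   99.] [42 48 84] 
(362, 283) [ 402. -226.   90.] [35 39 66] (365, 283) [ 396. -226.   95.] [45 51 87] (368, 283) [ 391. -229.   93.] [45 50 83] (371, 283) [ 386. -232.   94.] [44 50 89] 
(362, 286) [ 402. -228.   79.] [36 40 66] (365, 286) [ 395. -225.   86.] [45 51 88] (368, 286) [ 391. -230.   84.] [41 44 69] (371, 286) [ 386. -233.   83.] [44 51 90] 
(362, 289) [ 403. -230.   68.] [37 40 68] (365, 289) [ 395. -225.   77.] [45 52 90] (368, 289) [ 391. -231.   74.] [40 42 62] (371, 289) [ 386. -234.   74.] [44 50 90] 
(362, 292) [ 402. -229.   60.] [41 48 63] (365, 292) [ 394. -225.   69.] [45 51 90] (368, 292) [ 390. -232.   64.] [39 40 52] (371, 292) [ 386. -236.   63.] [44 50 89] 
(362, 295) [ 401. -228.   52.] [101 102 105] (365, 295) [ 394. -227.   57.] [44 50 88] (368, 295) [ 390. -233.
[... 624 characters left out ...]
.   20.] [120 121 119] (365, 307) [ 391. -225.   24.] [121 122 122] (368, 307) [ 387. -231.   19.] [118 119 119] (371, 307) [ 385. -242.    7.] [98 99 99] 
(362, 310) [ 396. -225.   10.] [121 121 121] (365, 310) [ 390. -224.   15.] [124 123 124] (368, 310) [ 386. -231.   10.] [117 118 119] (371, 310) [ 383. -242.   -2.] [78 79 78] 
(362, 313) [ 396. -226.   -2.] [110 111 110] (365, 313) [ 390. -227.    2.] [126 127 127] (368, 313) [ 386. -233.   -3.] [87 90 85] (371, 313) [ 379. -232.    2.] [35 42 33] 
(0, 0, 0) 320.5570796394051 231.99268775283372
(0, 0, -19) 320.7377661433718 243.802427725916
(0, 0, 75) 320.06639223704474 199.92116883621702
(0, 0, 108) 319.9202490427211 190.36919297798292
```

The fingers shut to 0.2 mm right where the weight stands, and it hasn't moved. I'll open, go up to knob height and try again while watching the width.

Emit:
{"api": "jog_arm", "payload": {
  "increments": [0, 0, 0, 0, 0, 0, 60, 0, 0, 0, 0, 0, 0, 60, 0, 0, 0, 0, 0, 0, 60, 0, 0, 0, 0, 0, 0, 60, 0, 0, 0, 0, 0, 0, 60, 0, 0, 0, 0, 0, -3, 60]
}}

```text
t: 7.02
ee_pos: [395.5, -237.3, 14.9]
orientation: [-1.25, -2.882, -0.0]
ft_force: [-0.1, -0.1, -0.4]
width: 52.1
grasp_force: 0.0
```

Run:
```python
from h import *
np.set_printoptions(precision=1,suppress=True)
o=get_obs();print(o['t'],o['width'],o['ee_pos'],o['ft_force'])
im=get_image('scene');a=cv2.resize(im['pixels'][240:350,310:430],None,fx=3.3,fy=3.3,interpolation=2)
w=get_image('wrist')['pixels'];b=cv2.resize(w[100:400,120:520],(0,0),fx=.9,fy=.9)
cv2.imwrite('pics/c3.png',np.hstack([a,cv2.copyMakeBorder(b,0,a.shape[0]-b.shape[0],0,0,0)]))
P,C=cloud(im,290,490,220,370)
m=(np.hypot(P[:,0]-396,P[:,1]+237)<20)&(P[:,2]>6)&(P[:,2]<52)&(C.max(1).astype(int)-C.min(1)<18)&(C.mean(1)>95); print(P[m].mean(0),P[m].min(0),P[m].max(0))
```

```text
7.025 52.06908768654138 [ 395.5 -237.3   14.9] [-0.1 -0.1 -0.4]
[ 394.8 -232.4   30.4] [ 383.4 -249.9    6.1] [ 410.7 -222.2   47.9]
```

View pics/c3.png

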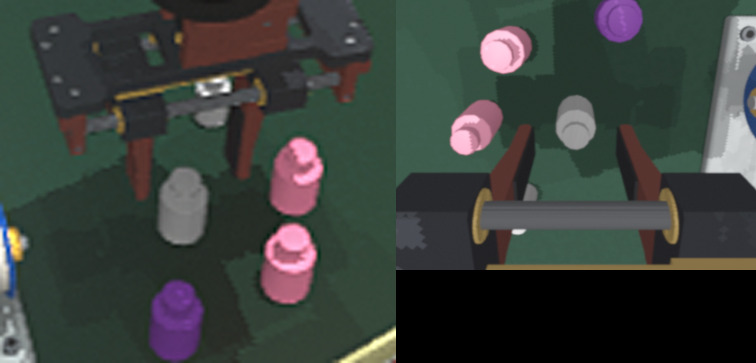

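Run:
```python
from h import *
np.set_printoptions(precision=1,suppress=True)
im=get_image('scene');e=get_obs()['ee_pos']
for s in (1,-1):
  for z in (0,20,40): print(s,z,np.array(proj(im,e+s*33*RS[:,0]+[0,0,z])))
P,C=cloud(im,320,420,240,340)
m=(C[:,2]>C[:,0].astype(int)+12)&(C[:,2]<130)&(P[:,2]<110)&(P[:,2]>5)&(np.hypot(P[:,0]-396,P[:,1]+237)<70)&(C[:,2]<C[:,0].astype(float)*3)
Q=(P[m]-e)@RS
for s in (1,-1):
  k=Q[:,0]*s>0; z=Q[k]; print(s,k.sum(),'lowest',z[np.argsort(z[:,2])[:12]])
w=get_image('wrist'); w['cam_to_world']=np.r_[np.c_[R.from_rotvec(get_obs()['orientation']).as_matrix(),e],[[0,0,0,1]]]@w['tool_from_camera']
for u,v in [(319,215),(319,233),(319,240),(319,225)]: print((u,v),world(w,u,v))
```

```text
1 0 [349.4 307.1]
1 20 [349.8 301.1]
1 40 [350.2 294.8]
-1 0 [380.6 300.8]
-1 20 [381.5 294.7]
-1 40 [382.3 288.4]
1 120 lowest [[31.8  9.4 35.2]
 [29.9  9.2 37.6]
 [32.   9.4 38.4]
 [34.3 10.  40. ]
 [31.8  8.4 40.4]
 [30.   9.2 40.8]
 [33.9  8.7 41.4]
 [35.9  1.3 42. ]
 [35.9 -5.6 42.6]
 [36.1  9.2 42.7]
 [31.9  8.2 43.2]
 [28.2  9.3 43.4]]
-1 102 lowest [[-60.1  -4.8  -8.9]
 [-33.7  50.8  -8.9]
 [-32.9  53.1  -8.7]
 [-33.7  50.2  -6.3]
 [-59.8  -5.   -5.7]
 [-35.5  44.6  -4.8]
 [-60.3  -6.6  -4.5]
 [-32.9  50.9  -1.7]
 [-33.7  48.8  -1.6]
 [-59.9  -6.6  -1.1]
 [-60.2  -7.8   0.6]
 [-60.1  -8.4   3.2]]
(319, 215) [ 385.2 -227.6   20.5]
(319, 233) [ 390.5 -233.3   32.4]
(319, 240) [ 389.3 -232.    47. ]
(319, 225) [ 387.1 -229.7   31.2]
```

Run:
```python
from h import *
np.set_printoptions(precision=1,suppress=True)
e=get_obs()['ee_pos']
for n in ['scene','top']:
  im=get_image(n)
  P,C=cloud(im,180,440,110,380)
  Q=(P-e)@RS
  for lo,hi in ((24,44),(-44,-24)):
    k=(Q[:,0]>lo)&(Q[:,0]<hi)&(abs(Q[:,1])<13)&(P[:,2]>5)&(P[:,2]<100); z=P[k]; i=np.argsort(z[:,2])[:14]; print(n,lo,k.sum(),np.c_[Q[k][i][:,:2],z[i][:,2],C[k][i]])
w=get_image('wrist');d=w['depth']
for v in range(225,262,4): print(v,d[v,255:285:3].round(0), (np.array([ (w['tool_from_camera']@[(u-w['cx'])/w['fx']*d[v,u],-(v-w['cy'])/w['fy']*d[v,u],-d[v,u],1])[2] for u in range(255,285,3)])).round(0))
```

```text
scene 24 106 [[ 33.9   9.2  51.1  46.   53.   60. ]
 [ 32.4  10.6  52.4  47.   52.   67. ]
 [ 28.    9.4  52.6  46.   51.   72. ]
 [ 34.    9.   54.   46.   52.   78. ]
 [ 36.    8.7  54.3  45.   52.   46. ]
 [ 27.9   8.8  54.9  45.   48.   73. ]
 [ 35.5   7.1  55.2  46.   52.   68. ]
 [ 30.7  11.2  55.8  47.   53.   93. ]
 [ 36.2  -4.8  56.   44.   51.   43. ]
 [ 36.2 -12.1  56.3  45.   53.   46. ]
 [ 30.2   9.5  56.5  48.   53.   95. ]
 [ 32.9  11.6  57.   48.   53.   93. ]
 [ 35.9   1.1  57.   42.   48.   57. ]
 [ 32.4   9.9  57.8  48.   54.   93. ]]
scene -44 145 [[-26.3   0.4  49.8  39.   46.   36. ]
 [-31.8   8.1  51.3  46.   51.   93. ]
 [-26.    0.5  53.1  45.   53.   40. ]
 [-27.4   8.5  53.2  39.   44.   47. ]
 [-25.3   8.4  53.8  40.   46.   36. ]
 [-25.   -9.2  54.1  52.   62.   45. ]
 [-25.2  -3.8  54.3  49.   57.   42. ]
 [-33.5   8.5  54.5  45.   51.   94. ]
 [-28.7  10.3  55.1  44.   49.   78. ]
 [-25.6   7.2  55.3  38.   43.   35. ]
 [-32.2  11.7  55.8  44.   51.   84. ]
 [-25.5  -5.   55.9  40.   43.   38. ]
 [-25.1 -10.   56.1  50.   61.   44. ]
 [-31.    9.3  56.2
[... 385 characters left out ...]
233. 234.] [16. 17. 17. 17. 17. 16. 16. 16. 15. 16.]
241 [235. 173. 172. 173. 172. 235. 177. 235. 233. 236.] [ 16. -41. -41. -41. -41.  16. -37.  16.  14.  17.]
245 [169. 168. 168. 168. 167. 171. 176. 236. 236. 236.] [-45. -46. -46. -46. -47. -43. -39.  16.  16.  16.]
249 [164. 163. 164. 164. 165. 166. 176. 237. 237. 236.] [-50. -51. -51. -50. -50. -49. -39.  16.  16.  15.]
253 [160. 159. 159. 158. 162. 164. 176. 239. 238. 238.] [-55. -55. -55. -56. -52. -51. -40.  17.  16.  16.]
257 [155. 155. 154. 156. 157. 165. 176. 239. 238. 240.] [-59. -59. -60. -59. -58. -51. -41.  16.  15.  17.]
261 [151. 151. 151. 154. 156. 165. 176. 240. 240. 239.] [-64. -64. -64. -62. -59. -52. -41.  16.  15.  15.]
```

The weight stands between the fingers, but both cameras put the real fingertips about 36 mm short of the reported TCP. So the tips are still above the knob. I'll allow for that 36 mm from here on and go down 38 mm more.

Emit:
{"api": "jog_arm", "payload": {
  "increments": [0, 0, 0, 0, 0, 15, 60, 0, 0, 0, 0, 0, 12, 60, 0, 0, 0, 0, 0, 8, 60, 0, 0, 0, 0, 0, 3, 60, 0, 0, 0, 0, 0, 0, 60]
}}

```text
t: 8.0
ee_pos: [395.6, -237.3, -23.3]
orientation: [-1.25, -2.882, -0.0]
ft_force: [-0.2, 0.5, 0.2]
width: 52.8
grasp_force: 0.0
```

Emit:
{"api": "jog_arm", "payload": {
  "increments": [0, 0, 0, 0, 0, 0, 0, 0, 0, 0, 0, 0, 0, 0, 0, 0, 0, 0, 0, 0, 0, 0, 0, 0, 0, 0, 0, 0, 0, 0, 0, 0, 0, 0, 0]
}}

```text
t: 8.62
ee_pos: [395.9, -237.5, -22.8]
orientation: [1.25, 2.882, -0.0]
ft_force: [-0.1, 0.6, 4.3]
width: 28.0
grasp_force: 30.0
```

Run:
```python
from h import *
np.set_printoptions(precision=1,suppress=True)
e=get_obs()['ee_pos'];print(e)
im=get_image('scene');P,C=cloud(im,180,440,110,380);Q=(P-e)@RS
for lo,hi in ((17,26),(-26,-17)):
    k=(Q[:,0]>lo)&(Q[:,0]<hi)&(abs(Q[:,1])<13)&(P[:,2]>5)&(P[:,2]<100)&(C[:,2]>C[:,0].astype(int)+15); print(np.sort(P[k][:,2])[:8])
goto(s2w((12,-118,240-36+12)))
```

```text
[ 395.9 -237.5  -22.8]
[13.3 15.6 15.8 16.7 18.4 18.8 19.2 20.8]
[16.  17.4 18.9 19.3 19.4 19.7 20.2 21.9]
turn [0. 0. 0.] shift now [-202.3  176.7 -238.6] after turn [-202.1  176.7 -238.8]
turn [  -0.    0. -180.] shift now [-202.3  176.7 -238.6] after turn [ 202.1 -176.7 -238.8]
```

Emit:
{"api": "jog_arm", "payload": {
  "increments": [0, 0, 0, 0, 0, -20, 0, 0, 0, 0, 0, 0, -35, 0, 0, 0, 0, 0, 0, -35, 0, 0, 0, 0, 0, 0, -35, 0, 0, 0, 0, 0, 0, -35, 0, 0, 0, 0, 0, 0, -35, 0, 0, 0, 0, 0, 0, -35, 0, 0, 0, 0, 0, 0, 0, 0]
}}

```text
t: 9.68
ee_pos: [396.9, -238.2, 208.8]
orientation: [1.249, 2.878, -0.001]
ft_force: [-0.2, 0.1, -3.4]
width: 28.4
grasp_force: 30.0
```

Emit:
{"api": "jog_arm", "payload": {
  "increments": [0, 0, 0, -20, 17.7, 0, 0, 0, 0, 0, -25, 22, 0, 0, 0, 0, 0, -25, 22, 0, 0, 0, 0, 0, -25, 22, 0, 0, 0, 0, 0, -25, 22, 0, 0, 0, 0, 0, -25, 22, 0, 0, 0, 0, 0, -25, 22, 0, 0, 0, 0, 0, -20, 17, 0, 0, 0, 0, 0, -12.2, 10, 0, 0, 0, 0, 0, 0, 0, 0, 0]
}}

```text
t: 10.92
ee_pos: [662.4, -263.8, 203.8]
orientation: [-1.248, -2.879, 0.0]
ft_force: [0.4, -0.2, -1.7]
width: 28.4
grasp_force: 30.0
```

Run:
```python
from h import *
np.set_printoptions(precision=1,suppress=True)
o=get_obs();print(o['t'],o['ee_pos'],o['width'],o['grasp_force'],w2s(o['ee_pos']))
goto(s2w((12,-118,168)))
t=get_image('scene');a=cv2.resize(t['pixels'][120:300,200:380],None,fx=3,fy=3,interpolation=2)
cv2.imwrite('pics/c4.png',a)
P,C=cloud(t,180,440,110,380);Q=(P-OS)@RS
p=(abs(Q[:,2]-185)<6)&(Q[:,1]<-85)&(Q[:,1]>-160)&(abs(Q[:,0]+15)<60);print(np.percentile(Q[p],[1,50,99],axis=0))
```

```text
10.925 [ 662.4 -263.8  203.8] 28.421143153112894 29.999592003878206 [  11.9 -117.1  203.8]
turn [-0.1 -0.2  0. ] shift now [-1.   0.1 35.8] after turn [-0.9  0.1 35.8]
turn [   0.3   -0.1 -180. ] shift now [-1.   0.1 35.8] after turn [ 0.9 -0.1 35.8]
[[ -67.7 -155.1  180.3]
 [ -14.  -124.1  183.1]
 [  39.9  -89.9  190.1]]
```

View pics/c4.png

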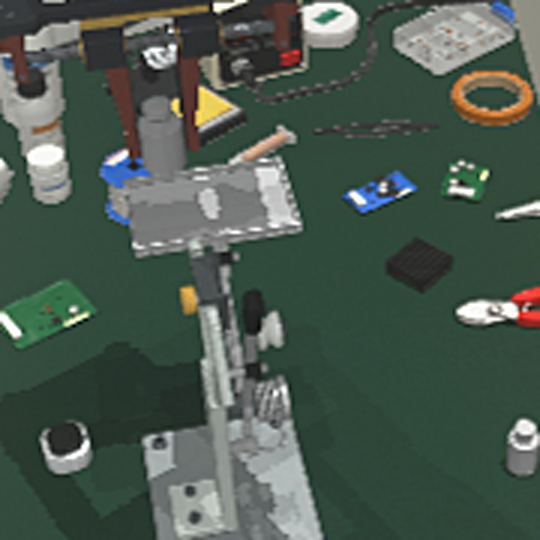

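Emit:
{"api": "jog_arm", "payload": {
  "increments": [0, 0, 0, -0.7, 0, 20, 0, 0, 0, 0, 0, 0, 15, 0, 0, 0, 0, 0, 0, 5, 0, 0, 0, 0, 0, 0, 3, 0, 0, 0, 0, -2.7, 0, 6, 0, 0, 0, 0, -2.3, 0, 6, 0, 0, 0, 0, -2.1, 0, 6.3, 0, 0, 0, 0, -1.8, 0, 6.3, 0, 0, 0, 0, -1.5, 0, 6.4, 0, 0, 0, 0, 0, 0, 0, 0]
}}

```text
t: 12.22
ee_pos: [670.1, -272.3, 132.2]
orientation: [-1.25, -2.881, 0.0]
ft_force: [0.3, -0.8, -1.2]
width: 28.1
grasp_force: 30.0
```

Run:
```python
from h import *
np.set_printoptions(precision=1,suppress=True)
o=get_obs();print(o['t'],o['ft_force'],o['width'],w2s(o['ee_pos']))
t=get_image('scene');a=cv2.resize(t['pixels'][120:270,200:350],None,fx=4,fy=4,interpolation=2)
cv2.imwrite('pics/c5.png',a)
P,C=cloud(t,180,440,110,380);Q=(P-OS)@RS
p=(Q[:,2]>140)&(Q[:,2]<195)&(Q[:,1]<-95)&(Q[:,1]>-165)&(abs(Q[:,0]+45)<20);print(np.percentile(Q[p],[1,50,99],axis=0))
```

```text
12.225 [ 0.3 -0.8 -1.2] 28.05453867770132 [  11.7 -128.6  132.2]
[[ -64.6 -164.7  151. ]
 [ -48.  -140.9  153.3]
 [ -25.6 -100.1  159.4]]
```

Emit:
{"api": "jog_arm", "payload": {
  "increments": [0, 0, 0, 0, 0, 0, 38, 0, 0, 0, 0, 0, 0, 50, 0, 0, 0, 0, 0, 0, 55, 0, 0, 0, 0, 0, 0, 55, 0, 0, 0, 0, 0, 0, 55]
}}

```text
t: 12.9
ee_pos: [670.5, -272.4, 133.0]
orientation: [1.25, 2.882, 0.0]
ft_force: [0.7, -1.3, 0.7]
width: 48.1
grasp_force: 0.0
```

Emit:
{"api": "jog_arm", "payload": {
  "increments": [0, 0, 0, 0, 0, -5, 55, 0, 0, 0, 0, 0, -15, 55, 0, 0, 0, 0, 0, -25, 55, 0, 0, 0, 0, 0, -25, 55, 0, 0, 0, 0, 0, -10, 55, 0, 0, 0, 0, 0, 0, 55]
}}

```text
t: 13.65
ee_pos: [670.9, -272.6, 214.2]
orientation: [1.25, 2.88, 0.0]
ft_force: [0.3, 0.8, -0.3]
width: 48.3
grasp_force: 0.0
```

Run:
```python
from h import *
np.set_printoptions(precision=1,suppress=True)
o=get_obs();print(o['t'],o['ft_force'],o['width'],w2s(o['ee_pos']))
t=get_image('scene');a=cv2.resize(t['pixels'][120:300,200:380],None,fx=3,fy=3,interpolation=2)
cv2.imwrite('pics/c6.png',a)
P,C=cloud(t,180,440,110,380);Q=(P-OS)@RS
p=(Q[:,2]>135)&(Q[:,2]<165)&(Q[:,1]<-95)&(Q[:,1]>-168)&(abs(Q[:,0]+45)<20);print(np.percentile(Q[p],[1,50,99],axis=0))
p=(Q[:,2]>165)&(Q[:,2]<205)&(Q[:,1]<-105)&(Q[:,1]>-155)&(abs(Q[:,0]-12)<20);print('wt',np.percentile(Q[p],[1,50,99],axis=0))
goto(np.array([419.5,-327,120-36]))
```

```text
13.65 [ 0.3  0.8 -0.3] 48.26830433993669 [  12.1 -129.4  214.2]
[[ -64.8 -167.2  140.7]
 [ -51.5 -139.   143.9]
 [ -25.8 -102.7  150.2]]
wt [[  -0.4 -140.7  165.5]
 [  13.4 -125.8  177.4]
 [  26.6 -116.7  192.4]]
turn [-0.  0.  0.] shift now [ 131.4 -220.5  128.9] after turn [ 131.4 -220.5  128.9]
turn [  -0.   -0. -180.] shift now [ 131.4 -220.5  128.9] after turn [-131.4  220.5  128.9]
```

View pics/c6.png

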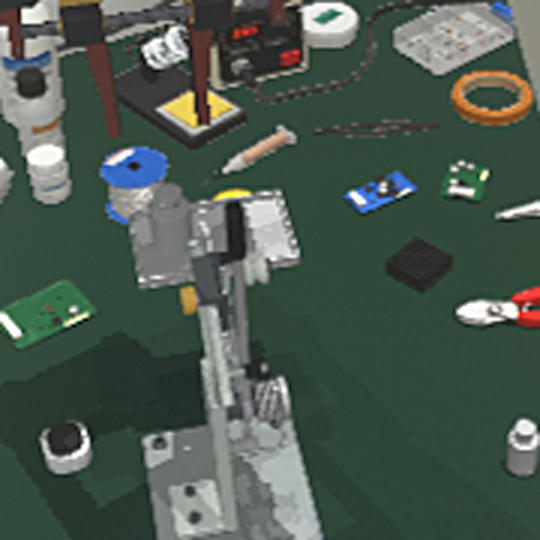

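The large weight stands upright in the pan (crop (165,235)) and the arm has swung to about 0.31. Next is the small weight.

Emit:
{"api": "jog_arm", "payload": {
  "increments": [0, 0, 0, 15, -25.5, 0, 55, 0, 0, 0, 20, -34, 0, 55, 0, 0, 0, 25, -41, 0, 55, 0, 0, 0, 25, -41, 0, 55, 0, 0, 0, 20, -34, 20, 55, 0, 0, 0, 16, -27, 30, 55, 0, 0, 0, 10.4, -18, 30, 55, 0, 0, 0, 0, 0, 30, 55, 0, 0, 0, 0, 0, 18.9, 55, 0, 0, 0, 0, 0, 0, 55]
}}

```text
t: 14.95
ee_pos: [418.0, -325.9, 82.0]
orientation: [-1.249, -2.878, -0.002]
ft_force: [0.1, -0.2, 0.3]
width: 48.1
grasp_force: 0.0
```

Run:
```python
from h import *
np.set_printoptions(precision=1,suppress=True)
o=get_obs();w=get_image('wrist'); w['cam_to_world']=np.r_[np.c_[R.from_rotvec(o['orientation']).as_matrix(),o['ee_pos']],[[0,0,0,1]]]@w['tool_from_camera']
P,C=cloud(w,0,640,0,400);m=(np.hypot(P[:,0]-420,P[:,1]+327)<22)&(P[:,2]>31)&(P[:,2]<48)&(C.max(1).astype(int)-C.min(1)<20);print(m.sum(),P[m].mean(0),np.ptp(P[m],axis=0),o['ee_pos'])
goto(np.array([419.5,-327,-25.]))
```

```text
246 [ 416.4 -327.1   40.1] [14.5 14.5  4.6] [ 418.  -325.9   82. ]
turn [-0.  -0.1  0. ] shift now [ -1.1   0.1 108.1] after turn [ -0.8   0.1 108.1]
turn [   0.2   -0.  -180. ] shift now [ -1.1   0.1 108.1] after turn [  0.8  -0.1 108.1]
```

Emit:
{"api": "jog_arm", "payload": {
  "increments": [0, 0, 0, -0.5, -1, 30, 55, 0, 0, 0, 0, 0, 30, 55, 0, 0, 0, 0, 0, 25, 55, 0, 0, 0, 0, 0, 15, 55, 0, 0, 0, 0, 0, 6, 55, 0, 0, 0, 0, 0, 0, 55, 0, 0, 0, 0, 0, 0, 0, 0, 0, 0, 0, 0, 0, 0, 0, 0, 0, 0, 0, 0, 0, 0, 0, 0, 0, 0, 0, 0, 0, 0, 0, 0, 0, 0, 0]
}}

```text
t: 16.38
ee_pos: [419.5, -328.3, -21.6]
orientation: [1.25, 2.882, -0.0]
ft_force: [0.2, 0.7, 5.8]
width: 21.0
grasp_force: 30.0
```

Run:
```python
from h import *
np.set_printoptions(precision=1,suppress=True)
goto(s2w((-42,-129.7,180)))
```

```text
turn [0. 0. 0.] shift now [-131.5  167.6 -201.5] after turn [-131.3  167.6 -201.6]
turn [  -0.1    0.  -180. ] shift now [-131.5  167.6 -201.5] after turn [ 131.3 -167.6 -201.6]
```

Emit:
{"api": "jog_arm", "payload": {
  "increments": [0, 0, 0, 0, 0, -15, 0, 0, 0, 0, 0, 0, -35, 0, 0, 0, 0, 0, 0, -40, 0, 0, 0, 0, 0, 0, -40, 0, 0, 0, 0, 0, 0, -40, 0, 0, 0, 0, 0, 0, -30, 0, 0, 0, 0, 0, 0, -1.5, 0, 0, 0, 0, 0, 0, 0, 0]
}}

```text
t: 17.38
ee_pos: [418.7, -327.7, 179.0]
orientation: [-1.25, -2.881, -0.0]
ft_force: [0.2, -0.1, 0.1]
width: 20.7
grasp_force: 30.0
```

Emit:
{"api": "jog_arm", "payload": {
  "increments": [0, 0, 0, -12, 15, 0, 0, 0, 0, 0, -18, 23, 0, 0, 0, 0, 0, -20, 25.5, 0, 0, 0, 0, 0, -20, 25.5, 0, 0, 0, 0, 0, -20, 25.5, 0, 0, 0, 0, 0, -18, 23, 0, 0, 0, 0, 0, -15, 19, 0, 0, 0, 0, 0, -8.3, 11, 0, 0, 0, 0, 0, 0, 0, 0, 0, 0, 0, 0, 0, 0, 0, 0]
}}

```text
t: 18.62
ee_pos: [630.5, -309.5, 179.0]
orientation: [-1.25, -2.881, 0.0]
ft_force: [0.1, 0.2, -0.8]
width: 21.0
grasp_force: 30.0
```

Run:
```python
from h import *
np.set_printoptions(precision=1,suppress=True)
o=get_obs();print(o['t'],o['ft_force'],o['width'],w2s(o['ee_pos']))
t=get_image('scene')
P,C=cloud(t,180,440,110,380);Q=(P-OS)@RS
p=(Q[:,2]>135)&(Q[:,2]<150)&(Q[:,1]<-90)&(Q[:,1]>-175)&(abs(Q[:,0]+15)<60);print(np.percentile(Q[p],[1,50,99],axis=0))
p=(Q[:,2]>160)&(Q[:,2]<205)&(Q[:,1]<-105)&(Q[:,1]>-155)&(abs(Q[:,0]-12)<20);print('wt',np.percentile(Q[p],[1,50,99],axis=0))
p=(Q[:,2]>196)&(Q[:,2]<245)&(abs(Q[:,1]+130)<22)&(abs(Q[:,0]+42)<22)&(C.max(1).astype(int)-C.min(1)<20);print('held',np.percentile(Q[p],[1,50,99],axis=0))
goto(s2w((-42,-129.7,143.5-21)))
```

```text
18.625 [ 0.1  0.2 -0.8] 20.976236705943236 [ -42.6 -128.7  179. ]
[[ -67.6 -167.7  140.8]
 [ -17.1 -130.2  144.1]
 [  40.3  -91.8  149.8]]
wt [[  -0.8 -139.8  160.5]
 [  13.3 -125.1  176.6]
 [  26.5 -116.7  192.7]]
held [[ -53.6 -137.8  199.6]
 [ -41.3 -121.6  224.7]
 [ -22.  -116.6  242.5]]
turn [-0. -0. -0.] shift now [-1.   0.7 56.8] after turn [-0.9  0.7 56.8]
turn [ -0.1   0.  180. ] shift now [-1.   0.7 56.8] after turn [ 0.9 -0.7 56.8]
```

Emit:
{"api": "jog_arm", "payload": {
  "increments": [0, 0, 0, -1, 0.3, 20, 0, 0, 0, 0, 0, 0, 20, 0, 0, 0, 0, 0, 0, 12, 0, 0, 0, 0, 0, 0, 5, 0, 0, 0, 0, -0.5, 0, 6, 0, 0, 0, 0, -0.4, 0, 6, 0, 0, 0, 0, 0, 0, 0, 0, 0, 0, 0, 0, 0, 0, 30, 0, 0, 0, 0, 0, 0, 38, 0, 0, 0, 0, 0, 0, 41, 0, 0, 0, 0, 0, 0, 41, 0, 0, 0, 0, 0, 0, 41]
}}

```text
t: 20.18
ee_pos: [632.8, -310.8, 110.6]
orientation: [1.25, 2.882, -0.0]
ft_force: [-0.4, 0.2, 0.6]
width: 35.8
grasp_force: 0.0
```

Emit:
{"api": "jog_arm", "payload": {
  "increments": [0, 0, 0, 0, 0, -5, 41, 0, 0, 0, 0, 0, -15, 41, 0, 0, 0, 0, 0, -25, 41, 0, 0, 0, 0, 0, -30, 41, 0, 0, 0, 0, 0, -40, 41, 0, 0, 0, 0, 0, -40, 41, 0, 0, 0, 0, 0, -20, 41, 0, 0, 0, 0, 0, 0, 41]
}}

```text
t: 21.18
ee_pos: [633.5, -311.1, 287.5]
orientation: [1.249, 2.879, -0.0]
ft_force: [-0.7, -0.2, -0.3]
width: 36.1
grasp_force: 0.0
```

Run:
```python
from h import *
np.set_printoptions(precision=1,suppress=True)
o=get_obs();print(o['t'],o['ft_force'],o['width'],w2s(o['ee_pos']))
t=get_image('scene');a=cv2.resize(t['pixels'][130:300,200:380],None,fx=3.5,fy=3.5,interpolation=2)
cv2.imwrite('pics/c7.png',a)
for n in ('scene','top'):
  t=get_image(n)
  P,C=cloud(t,180,440,110,380);Q=(P-OS)@RS
  r=np.hypot(Q[:,1],Q[:,2]-112);an=.45-np.arctan2(Q[:,1],Q[:,2]-112)
  p=(r>152)&(r<192)&(Q[:,0]<-6)&(Q[:,0]>-24)&(abs(an-.45)<.3)&(C.max(1)<110);print(n,'tab',p.sum(),np.percentile(np.c_[Q,r],[2,50,98],axis=0),np.median(an[p]))
  p=(Q[:,2]>115)&(Q[:,2]<140)&(Q[:,1]<-90)&(Q[:,1]>-175)&(abs(Q[:,0]+15)<60);print('pan',np.percentile(Q[p],[1,50,99],axis=0))
  p=(r>95)&(r<118)&(Q[:,0]>-22)&(Q[:,0]<-9)&(abs(an-.45)<.3);print('bar',p.sum(),np.median(an[p]))
```

```text
21.175 [-0.7 -0.2 -0.3] 36.10078887615756 [ -41.5 -132.   287.5]
scene tab 106 [[-452.1 -650.2 -570.7  100. ]
 [ -76.5  -85.7   -0.9  205.8]
 [ 188.1  390.5  602.1  708.4]] 0.4349059627379611
pan [[ -68.2 -168.2  121.6]
 [ -16.3 -120.7  125. ]
 [  40.5  -92.9  137.7]]
bar 39 0.4357215659596608
top tab 0 [[-540.1 -354.4 -750.7  111.6]
 [-150.1   33.5    1.5  344.5]
 [ 313.6  374.4  808.9  907.8]] nan
pan [[ -58.6 -141.   118.8]
 [  -9.7 -110.6  125.8]
 [  39.4  -92.8  135.8]]
bar 0 nan
  return _methods._mean(a, axis=axis, dtype=dtype,
  ret = ret.dtype.type(ret / rcount)
```

View pics/c7.png

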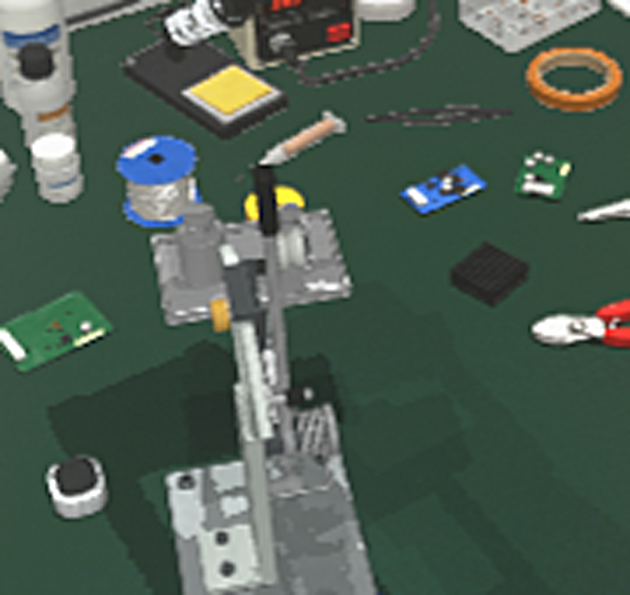

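Both weights stand upright in the pan, the large at (195,250) and the small at (290,225) behind the tab. The arm stands at about 0.44–0.46, inside the clip (0.46). Next I'll move over the tab.

Emit:
{"api": "jog_arm", "payload": {
  "increments": [0, 0, 0, 10, 3, -5, 41, 0, 0, 0, 20, 4.5, 0, 41, 0, 0, 0, 25, 4.5, 0, 41, 0, 0, 0, 25, 4.5, 0, 41, 0, 0, 0, 25, 4.5, 0, 41, 0, 0, 0, 20, 4.5, 0, 41, 0, 0, 0, 5, 1, 0, 41, 0, 0, 0, 0, 0, 0, 41, 0, 0, 0, 0, 0, 0, 41]
}}

```text
t: 22.45
ee_pos: [563.7, -198.3, 290.5]
orientation: [1.251, 2.882, -0.0]
ft_force: [0.4, -0.0, -1.0]
width: 36.1
grasp_force: 0.0
```

Run:
```python
from h import *
np.set_printoptions(precision=1,suppress=True)
o=get_obs();print(o['t'],o['ft_force'],w2s(o['ee_pos']));goto(s2w((-15,-1,231)))
w=get_image('wrist'); Tc=w['tool_from_camera']
cv2.imwrite('pics/w8.png',w['pixels'])
w['cam_to_world']=Tc
P,C=cloud(w,0,640,0,400)  # tool frame
print('tool-frame dark near', end='')
m=(abs(P[:,0])<25)&(abs(P[:,1])<15)&(P[:,2]>-20)&(P[:,2]<60)&(C.max(1)<120)
print(m.sum(),np.percentile(P[m],[2,50,98],axis=0) if m.any() else '')
m=(abs(P[:,0])<25)&(abs(P[:,1])<15)&(P[:,2]>-20)&(P[:,2]<5);print(m.sum(),np.percentile(P[m],[2,50,98],axis=0) if m.any() else '')
```

```text
22.45 [ 0.4 -0.  -1. ] [-15.4  -1.9 290.5]
turn [-0.  0. -0.] shift now [ 0.9  0.4 59.5] after turn [ 0.9  0.4 59.5]
turn [  0.   0. 180.] shift now [ 0.9  0.4 59.5] after turn [-0.9 -0.4 59.5]
tool-frame dark near477 [[-5.4 -4.7 -9.2]
 [ 5.2 -0.3 -5.8]
 [ 7.4  4.4 33.9]]
326 [[-5.4 -4.5 -9.3]
 [ 3.1 -0.4 -7.5]
 [ 7.1  4.3  3.7]]
```

View pics/w8.png

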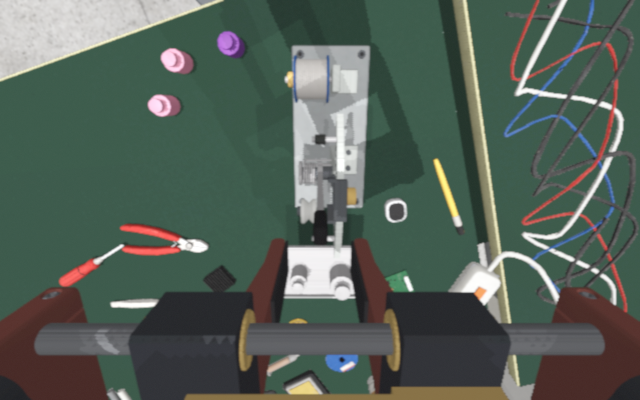

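The tab is centred at tool (1, -0.3) mm and both weights stand in the pan at (298,275) and (341,280). I'll go down and pinch.

Emit:
{"api": "jog_arm", "payload": {
  "increments": [0, 0, 0, 1, -0.3, 12, 41, 0, 0, 0, 0, 0, 16, 41, 0, 0, 0, 0, 0, 16, 41, 0, 0, 0, 0, 0, 10, 41, 0, 0, 0, 0, 0, 2, 41, 0, 0, 0, 0, 0, 0, 41]
}}

```text
t: 23.25
ee_pos: [562.6, -197.3, 234.7]
orientation: [1.25, 2.882, 0.0]
ft_force: [-0.1, 0.9, 0.2]
width: 36.1
grasp_force: 0.0
```

Emit:
{"api": "jog_arm", "payload": {
  "increments": [0, 0, 0, 0, 0, 0, 20, 0, 0, 0, 0, 0, 0, 16, 0, 0, 0, 0, 0, 0, 12, 0, 0, 0, 0, 0, 0, 0, 0, 0, 0, 0, 0, 0, 0, 0, 0, 0, 0, 0, 0, 0]
}}

```text
t: 24.0
ee_pos: [563.1, -196.8, 234.9]
orientation: [1.25, 2.881, 0.002]
ft_force: [2.8, 4.2, 0.9]
width: 9.5
grasp_force: 30.0
```

Emit:
{"api": "jog_arm", "payload": {
  "increments": [0, 1, 0, -2.1, 0.3, 0, 0, 0, 2, 0, -4.3, 0, 0, 0, 0, 2, 0, -4.3, 0, 0, 0, 0, 2, 0, -4.3, 0, 0, 0, 0, 2, 0, -4.3, 0, 0, 0, 0, 2, 0, -4.3, 0, 0, 0, 0, 2, 0, -4.3, 0, 0, 0, 0, 2, 0, -4.3, 0, 0, 0, 0, 2, 0, -4.3, 0, 0, 0, 0, 2, 0, -4.3, 0, 0, 0, 0, 2, 0, -4.3, 0, 0, 0, 0, 0, 0, 0, 0, 0, 0]
}}

```text
t: 25.5
ee_pos: [593.2, -229.2, 226.6]
orientation: [-1.113, -2.565, -0.208]
ft_force: [2.1, 4.0, -0.3]
width: 10.0
grasp_force: 30.0
```

```bash
cat > m.py <<'E'
from h import *
np.set_printoptions(precision=2,suppress=True)
o=get_obs();Rt=R.from_rotvec(o['orientation']);e=w2s(o['ee_pos']);print(o['t'],e,'F stand',RS.T@o['ft_force'],'F tool',Rt.inv().apply(o['ft_force']),o['width'],o['grasp_force'])
z=RS.T@Rt.apply([0,0,-1]);g=e+55*z
print('tool tilt',np.arctan2(-z[1],z[2])+.45,'grasp angle',.45-np.arctan2(g[1],g[2]-112),'r',np.hypot(g[1],g[2]-112))
t=get_image('scene');P,C=cloud(t,180,440,80,380);Q=(P-OS)@RS
r=np.hypot(Q[:,1],Q[:,2]-112);an=.45-np.arctan2(Q[:,1],Q[:,2]-112)
p=(r>60)&(r<125)&(Q[:,0]>-24)&(Q[:,0]<-9)&(abs(an-.75)<.35)&(Q[:,2]>140);print('bar',p.sum(),np.percentile(an[p],[10,50,90]))
p=(Q[:,2]>50)&(Q[:,2]<140)&(Q[:,1]<-95)&(Q[:,1]>-175)&(abs(Q[:,0]+15)<60);print('pan',p.sum(),np.percentile(Q[p],[1,50,99],axis=0))
cv2.imwrite('pics/f%d.png'%(o['t']*100),cv2.resize(t['pixels'][110:310,180:400],None,fx=2.9,fy=2.9,interpolation=2))
E
python3 m.py
```

```text
25.5 [-14.97 -44.59 226.56] F stand [ 4.26  1.45 -0.35] F tool [1.23 4.26 0.85] 10.047035078341546 29.999940097332
tool tilt 0.8186768185574584 grasp angle 0.8204109735504999 r 177.92790632508297
bar 120 [0.79 0.81 0.89]
pan 860 [[ -67.63 -158.15   74.86]
 [ -17.62 -115.14   80.2 ]
 [  40.12  -95.66  125.92]]
```

Emit:
{"api": "jog_arm", "payload": {
  "increments": [0, 1.2, 0, -2.6, 0, 0, 0, 0, 1.2, 0, -2.6, 0, 0, 0, 0, 1.2, 0, -2.6, 0, 0, 0, 0, 1, 0, -2.1, 0, 0, 0, 0, 0, 0, 0, 0, 0, 0, 0, 0, 0, 0, 0, 0, 0]
}}

```text
t: 26.3
ee_pos: [598.6, -235.0, 223.2]
orientation: [-1.081, -2.494, -0.248]
ft_force: [0.5, 6.5, 0.2]
width: 9.9
grasp_force: 30.0
```

```bash
python3 m.py
```

```text
26.3 [-15.01 -52.56 223.18] F stand [4.82 4.44 0.23] F tool [4.1  4.82 1.73] 9.906277188697938 29.999427795410156
tool tilt 0.9000344146452928 grasp angle 0.894208112129485 r 177.97943404180512
bar 117 [0.86 0.89 0.95]
pan 810 [[ -67.53 -154.53   66.35]
 [ -17.05 -111.46   72.19]
 [  40.13  -95.8   116.93]]
```

Emit:
{"api": "jog_arm", "payload": {
  "increments": [0, 0.4, 0, -1.5, 0, 0, 0, 0, 0.2, 0, -1, 0, 0, 0, 0, 0, 0, 0, 0, 0, 0, 0, 0, 0, 0, 0, 0, 0]
}}

```text
t: 26.85
ee_pos: [599.3, -235.7, 222.7]
orientation: [-1.076, -2.482, -0.254]
ft_force: [-3.4, 9.8, 3.1]
width: 9.8
grasp_force: 30.0
```

```bash
python3 m.py
```

```text
26.85 [-15.05 -53.5  222.73] F stand [4.25 9.47 3.15] F tool [9.87 4.26 1.41] 9.768753503010224 29.999850690364838
tool tilt 0.913294779248889 grasp angle 0.9041458009957263 r 177.97330238885678
bar 119 [0.86 0.9  0.95]
pan 806 [[ -67.85 -154.     65.22]
 [ -17.14 -111.2    70.9 ]
 [  40.13  -95.7   115.28]]
```

View pics/f2685.png

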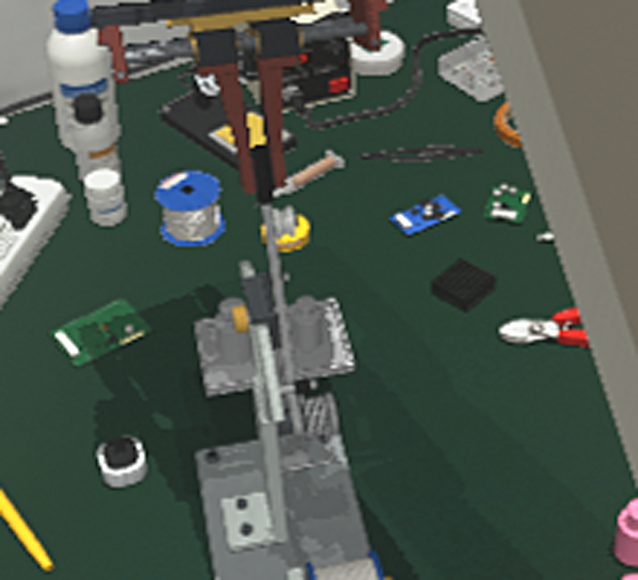

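The tab is pinched at (262,165). The arm is at its far stop and both weights stand in the sunken pan at (235,335) and (310,330). I'm handing in.

```bash
python3 -c "
from workcell import job
print(job.close_job())"
```

```text
the job is handed in; nothing more can be done
None
```

The job is handed in: both weights stand upright in the pan, which brought the free arm to rest inside the limit clip (about 0.44–0.46 against a clip middle of 0.46), and the gripper is still holding the roller arm by its tab against the far stop with about 10 N.

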